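# Hang the portion scoop on its snap hook and lid the topping pan

### The arm

A 6-joint arm with a two-finger parallel gripper is mounted at the origin on a cart in front of the work surface, level with it; the furniture and walls round the work are solid. World frame = base frame: x ahead of the robot, y to its left, z up, the work surface at z = 0. Lengths are in m, angles in rad, forces in N, time in s.
With the tool pointing down it reaches from about 0.425 to 0.95 m from the base axis. Payload 3.5 kg.
Tool frame: the origin (TCP) lies midway between the tips of the shut fingers; the grasp point (between the pads) lies 19 mm behind it; z points along the fingers, y is the line along which they close (so a half turn about z gives the same grasp; the last joint's range is limited). The gripper opens to 85 mm and grips with 20 to 120 N. Pads are 22 mm wide; open, the fingers measure 114 mm over their backs; the gripper's body (76 mm by 85 mm) begins 54 mm behind the grasp point. The pads swing forward as they close: fully open they stand 13 mm farther back than shut.
Start: joints at [-1.407, 0.286, 1.577, -0, 1.279, -0.15], TCP at [0.208, -0.642, 0.231] pointing down, gripper open.
Joint ranges: [-2.77, 2.77], [-0.9, 2.22], [0.21, 2.48], [-1.53, 4.67], [0.24, 2.81], [-2.84, 2.84]. Speed limits (rad/s): [2.79, 2.79, 3.14, 3.14, 3.14, 3.14].

### API

Orientations are given as a unit quaternion [w, x, y, z].
In Python, from rig import manip, get_image, spotter gives the robot as it stands. The module is installed in compiled form; this text tells all that it offers.
- The arm moves only by the shell command python3 -m crank 'ROWS' [FORCE]. ROWS is JSON, one flat list of numbers, 7 for each row, row after row: the shift along the world's x, y, z in mm, then the turn, a rotation vector about the world's x, y, z in rad, then the opening, from -1 (shut) to 1 (fully open). In form: [tx, ty, tz, rx, ry, rz, claw, tx, ty, tz, rx, ry, rz, claw, ...]. A call has 1 to 12 rows; each row shifts and turns the commanded pose from where the row before left it; what a row does not reach is not made up. A row lasts 1/10 s, in which the tool goes at most 50 mm and 8.59 degrees, less where a joint would pass 70% of its speed; a pose out of reach is approached as far as the arm can. A call with a gripper value outside its range is refused whole. The fingers move at their own pace and stop on an object; FORCE is the grip in N (left out, the last holds). Time passes only in rows, so rows that do not move let the fingers close. It gives the time, the measured TCP pose, the force, the opening and the grip force at its end, in the units of the state.
- manip.state(): the state, without advancing time (a new reading comes with each control period).
- get_image(name): name is "scene" or "top"; returns a dict with "image" (420x560x3 uint8, red, green, blue), "intrinsics" (3x3 intrinsics, pixels), "extrinsics" (4x4, takes a point from world to camera coordinates). Camera axes: x right, y up, looking along -z (the intrinsics and any distortion apply to the point x, -y, -z); pixel columns grow to the right and rows downward; lengths in m; the calibration is good to about 2 mm. A picture is of the moment at which its call begins. There is no depth.
- manip.sign_off(): hands the job in; it is judged then, once.
Trained networks look in the newest picture that a camera, given by its name, has taken for a name from the list of things; names that differ only in an ending like _2 or _b are one class to them, and where a whole thing is asked for, a point or a joint stands for the part that bears it (a point fixed in the world has none). Each returns a list of dicts, best first, with "conf" (0 to 1); they miss things now and then, are a little off and sometimes report something else, mostly with a low value. They report only what shows in the picture. A call takes as long as a camera call.
- spotter.regions_of(camera, thing): "mask" (420x560 bool, what is visible of it) and "pixel" ([column, row] in pixels, amid what is visible of it).
The state is a dict: "time_s": time; "qpos": joint angles; "qvel": joint speeds; "tau": joint torques, N m; "position": TCP position; "tool_rot": TCP orientation; "ft_force": force on the tool from outside, world axes, zero at the start; "ft_torque": the same for the moment, N m; "opening": finger opening in m; "grip_force": force on a finger pad.
Only numpy, scipy, OpenCV 4.12 (cv2) and the standard library are available. Lean on these libraries where they do the work, as an engineer would, in place of code of your own. Each camera call takes 0.05 s, during which the arm holds its last target. There are 200 camera calls.

### The job

Close down the topping station: take the portion scoop out of the topping pan and clip it up under the overshelf by pressing its ring in through the sprung gate of the snap hook, so that the gate snaps shut behind it and the scoop hangs freely. Then put the lid that lies beside the pan on the pan, seated square and flat with its lip inside the rim, and do not knock the things standing around.

Things in the scene. Friction and masses are not known exactly. Their poses are not given: they have to be found in the camera images.
- scoop: Aluminium scoop, 188 mm long, 0.12 kg: round cup, straight flat handle, ring at its end. Origin mid-handle; x along the handle to the ring, z out of the cup's mouth. Handle 16 mm wide (y), 7 thick, x = -45..45 mm. Cup 54 mm wide, x = -97..-43, z = -32..4. At the start it leans in the pan: handle on the back rim (touching at x = -4 mm), rising about 35 deg away from the robot, ring in the air
- ring_tip (a point): Centre of the ring's bar at its far end (x = 87 mm in the scoop's frame, same axes): the part that goes in through the gate and from which the scoop finally hangs. The ring is an 8 mm round bar in the scoop's x-y plane, its hole 34 mm in diameter, centred at x = 66 mm
- rack: Steel wire overshelf, fixed. Origin on the table straight below the bend of the snap hook screwed under the shelf; x horizontal, from the open front inward, away from the robot. Shelf x = -68..105, y = +-85 mm, underside at z = 372 mm (363 at the front edge), top 384: a gripper at the hook must lean back towards the robot. Legs at x = 93, y = +-75 mm; feet run along the table under y = +-75 mm
- hook_seat (a point): Where a ring's 8 mm bar rests (its centre) in the bottom of the snap hook's bend: (0, 0, 239) mm in the overshelf's frame, same axes. Hook: 10 mm round dark steel bar in the plane y = 0; U-bend of inner radius 20 mm round (0, 0, 255) mm; the spine rises at x = 25 mm to a collar under the shelf, the nose at x = -25 mm on the robot's side
- nose_tip (a point): Free upper end of the hook's nose: (-26, 0, 276) mm in the overshelf's frame, same axes. To clip in: lean the ring like the start pose (far bar high and inward, 35 deg), bring its far bar to the gate above the nose tip with the nose pointing into the ring's hole, push it inward and down past the nose tip into the bend; the bar must pass at least 10 mm inward of the nose's centre line
- gate (a joint): Gate of the snap hook, rad: 0 = shut; grows as it is pushed inward (rack +x) only, stop at 0.6. An 8 mm round bar, 57 mm long, from a pin at (1, 0, 327) mm to the inner side of the nose at (-16, 0, 273) mm (overshelf's frame). Spring-shut: 1 N at its free end at first, 2.5 N fully open. Reads about 0.4 as a ring's bar passes; snaps shut once the bar's centre is below z = 262 mm
- pan: Narrow steel topping pan in a countertop well, fixed. Origin under its centre on the table; x along its short side, away from the robot, y along its long side, z up. Inside 80 (x) by 120 (y) mm, 74 mm deep; flat rim 86 mm above the table, 106 x 150 mm outside
- lid: Loose steel lid, 108 (x) by 148 (y) mm, 0.22 kg. Origin at the centre of its plate's underside, the face that lies on the pan's rim; z up, plate 4 mm. A lip, 72 x 112 mm outside, reaches 9 mm below and fits inside the pan with 4 mm play all round. It lies left of the pan on its lip (origin 9 mm up), long side turned about 90 deg from the pan's; either way round fits
- lid_grip (a point): Middle of the lid's bow handle, 29 mm above the lid's origin, same axes: a 10 mm round bar along y, straight from y = -26 to 26 mm; grip it across x from above, a finger on each side
- spice_jar_a: bystander: spice jar, 45 mm across, 100 mm tall, loose on top of the overshelf
- spice_jar_b: bystander: a second spice jar of the same size, loose on top of the overshelf
- spice_jar_c: bystander: spice jar, 47 mm across, 98 mm tall, on the table behind the lid
- herb_tub: bystander: small round tub, 63 mm across, 39 mm high, on the table under the overshelf, below where the scoop will hang
- timer: bystander: kitchen timer, 64x64x38 mm, on the table behind the lid
- deli_big: bystander: round deli tub, 107 mm across, 75 mm tall, on the left
- thermometer: bystander: probe thermometer, 183 mm long, 13 mm high, on the table left of the lid

How it is judged:
On the way, in this order (a step that is already met when the one before it is completed fails the run):
1. the scoop is lifted clear of the pan (height (world z) of scoop above 0.14 m and contact force between scoop and pan below 0.05 N), for 0.1 s.
2. the scoop's ring presses the gate inward at the hook (value of joint gate above 0.2 rad and distance between ring_tip and hook_seat below 0.055 m), for 0.02 s.
3. the scoop hangs from the bend with the gate shut behind its ring, let go (distance between ring_tip and hook_seat below 0.015 m and value of joint gate below 0.06 rad and angle between scoop's own x axis and vertical below 0.35 rad and contact force between each of the arm, the fingers and scoop below 0.05 N), for 0.2 s.
At the end, for the whole second after the job is handed in: Scoop let go and hanging in the snap hook: ring bar within 15 mm of the seat, gate shut (< 0.06 rad), handle within 20 deg of vertical, sway under 0.15 m/s. Lid flat and still on the pan, lip inside: within 7 mm of centre, 3 mm of rim height, 2 deg of level, square within 7 deg, either way round (distance between ring_tip and hook_seat below 0.015 m and value of joint gate below 0.06 rad and angle between scoop's own x axis and vertical below 0.35 rad and linear speed of scoop below 0.15 m/s and x of lid in the frame of pan between -0.007 and 0.007 m and y of lid in the frame of pan between -0.007 and 0.007 m and z of lid in the frame of pan between 0.083 and 0.089 m and angle between the z axis of lid and the z axis of pan, either way round below 0.035 rad and angle between the y axis of lid and the y axis of pan, either way round below 0.12 rad and angle between lid's own z axis and vertical below 0.1 rad and linear speed of lid below 0.01 m/s); the robot touches nothing.
It fails at once if a thing standing around is pushed or knocked away by more than 40 mm (distance of any of spice_jar_a, spice_jar_b, spice_jar_c, herb_tub, timer, deli_big, thermometer from where it was at the start of the episode above 0.04 m).
It also fails if it takes over 58 s, if anything falls off the work surface, if the arm or the gripper's body presses on something with over 40 N, if the wrist force passes 120 N, or if a joint passes its speed limit or range.

## Working session

There is one attempt and no reset: what is moved stays moved. The work goes in short steps, Python scripts to look and compute and a shell command to move; the robot and the scene stay as the last step left them, time stands still between calls to the robot, and variables do not carry over. Pictures are saved under pics/ and viewed, at most 10 in all, crops included, and the job is handed in when it is done.

```bash
mkdir -p pics
python3 - <<'E'
from rig import manip,get_image,spotter
import cv2,numpy as np
np.set_printoptions(precision=4,suppress=True)
for c in ["scene","top"]:
    d=get_image(c);cv2.imwrite(f"pics/{c}0.png",d["image"][:,:,::-1]);print(c,np.array(d["intrinsics"]).tolist(),"\n",np.array(d["extrinsics"]),[k for k in d])
    for n in ["scoop","rack","pan","lid","ring_tip","gate","lid_grip","herb_tub","timer","deli_big","thermometer","spice_jar_a"]:
        r=spotter.regions_of(c,n)
        print(n,[(round(x["conf"],2),np.round(x["pixel"]).tolist(),int(x["mask"].sum())) for x in r[:4]])
s=manip.state();print({k:np.round(v,3) for k,v in s.items()})
E
```

```text
scene [[494.9405538051066, 0.0, 289.93057993487804], [0.0, 494.9405538051066, 210.59830901406073], [0.0, 0.0, 1.0]] 
 [[-0.836  -0.5487 -0.009   0.6064]
 [ 0.3124 -0.4894  0.8142 -0.2239]
 [-0.4512  0.6778  0.5805 -1.4766]
 [ 0.      0.      0.      1.    ]] ['image', 'intrinsics', 'extrinsics']
scoop [(0.72, [310.0, 242.0], 406)]
rack [(0.94, [282.0, 139.0], 2127)]
pan [(0.72, [320.0, 255.0], 1454), (0.35, [278.0, 139.0], 2010)]
lid [(0.71, [310.0, 293.0], 1369)]
ring_tip [(0.63, [309.0, 241.0], 400), (0.25, [226.0, 299.0], 556)]
gate []
lid_grip [(0.74, [310.0, 293.0], 1368)]
herb_tub [(0.56, [288.0, 220.0], 111)]
timer [(0.95, [249.0, 296.0], 435)]
deli_big [(0.9, [260.0, 342.0], 1111)]
thermometer [(0.48, [310.0, 325.0], 173)]
spice_jar_a [(0.78, [293.0, 89.0], 140), (0.71, [227.0, 296.0], 607), (0.64, [288.0, 142.0], 2813), (0.58, [287.0, 109.0], 521)]
top [[401.6092337553196, 0.0, 281.8293757027556], [0.0, 401.6092337553196, 206.4111396032709], [0.0, 0.0, 1.0]] 
 [[-0.031  -0.9995 -0.0044  0.2945]
 [ 0.9742 -0.0312  0.2237 -0.5472]
 [-0.2237  0.0027  0.9746 -1.0868]
 [ 0.      
[... 355 characters left out ...]
tub [(0.78, [355.0, 167.0], 192)]
timer [(0.85, [231.0, 204.0], 433)]
deli_big [(0.86, [179.0, 256.0], 817)]
thermometer []
spice_jar_a [(0.93, [201.0, 195.0], 363), (0.73, [410.0, 87.0], 976), (0.72, [376.0, 105.0], 918)]
{'time_s': np.float64(1.3), 'qpos': array([-1.407,  0.286,  1.577, -0.   ,  1.279, -0.15 ]), 'qvel': array([ 0.   , -0.001, -0.   , -0.   ,  0.001, -0.001]), 'tau': array([ -0.001, -40.596, -29.293,  -0.   ,   0.001,   0.   ]), 'position': array([ 0.208, -0.642,  0.231]), 'tool_rot': array([-0.   ,  0.988,  0.156, -0.   ]), 'ft_force': array([ 0.3  , -0.079,  0.604]), 'ft_torque': array([ 0.034, -0.024, -0.054]), 'grip_force': np.float64(0.0), 'opening': np.float64(0.085)}
```

Run:
```python
import cv2
a=cv2.imread("pics/scene0.png");b=cv2.imread("pics/top0.png")
cv2.imwrite("pics/s1.png",cv2.resize(a[60:360,180:400],None,fx=2,fy=2,interpolation=2)[:600])
cv2.imwrite("pics/t1.png",cv2.resize(b[60:300,160:450],None,fx=2.5,fy=2.5,interpolation=2))
```

```text
(no output)
```

View pics/s1.png

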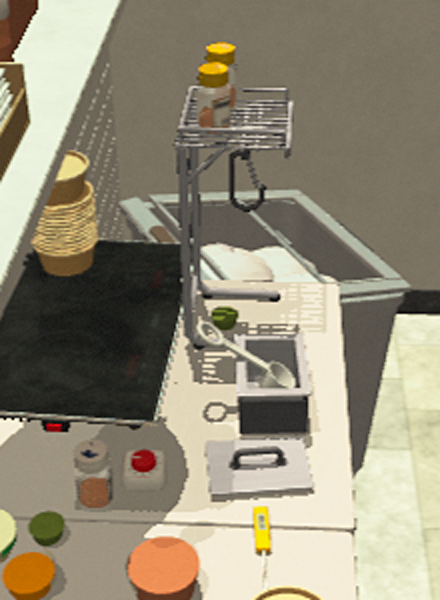

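View pics/t1.png

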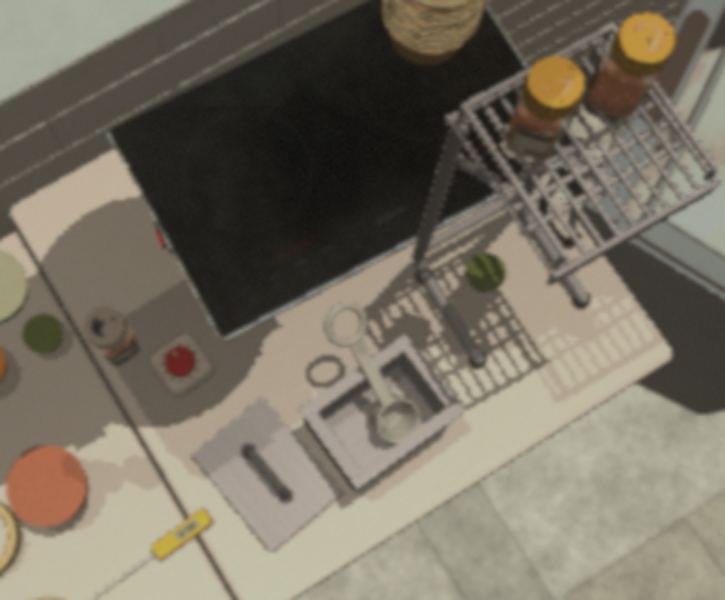

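Run:
```python
import cv2,numpy as np
a=cv2.imread("pics/scene0.png");b=cv2.imread("pics/top0.png")
def tile(im,c,r,w,h,f):
    t=cv2.resize(im[r:r+h,c:c+w],None,fx=f,fy=f,interpolation=cv2.INTER_CUBIC)
    for k in range(-(-c//10)*10,c+w,10): cv2.line(t,((k-c)*f,0),((k-c)*f,5 if k%20 else 12),(0,0,255),1); k%20==0 and cv2.putText(t,str(k),((k-c)*f,22),0,.35,(0,0,255))
    for k in range(-(-r//10)*10,r+h,10): cv2.line(t,(0,(k-r)*f),(5 if k%20 else 12,(k-r)*f),(0,0,255),1); k%20==0 and cv2.putText(t,str(k),(13,(k-r)*f),0,.35,(0,0,255))
    return t
cv2.imwrite("pics/s2.png",np.hstack([tile(a,262,95,80,120,5),tile(a,268,205,80,120,5)]))
cv2.imwrite("pics/t2.png",tile(b,230,180,120,105,5))
cv2.imwrite("pics/t3.png",tile(b,320,75,130,115,5))
```

```text
(no output)
```

View pics/s2.png

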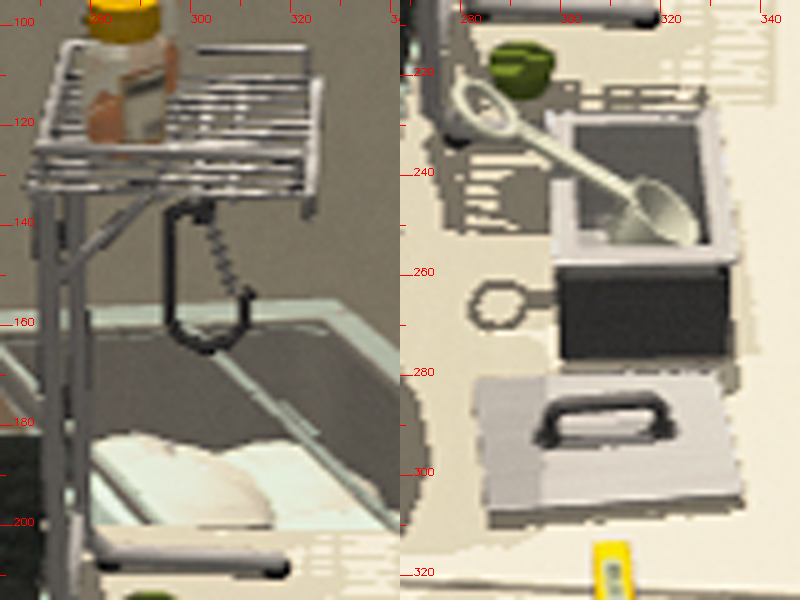

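View pics/t2.png

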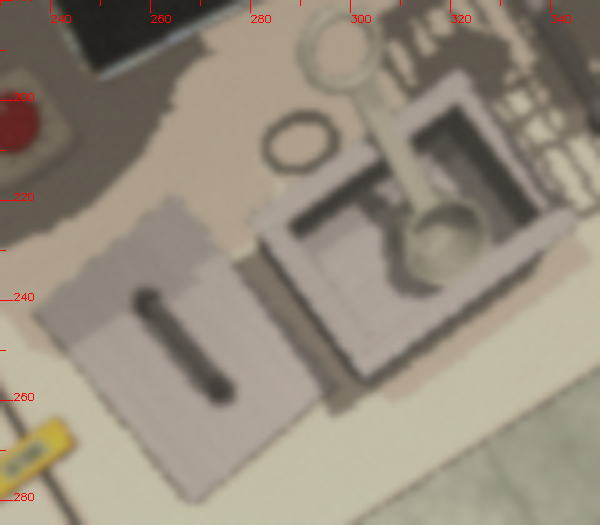

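View pics/t3.png

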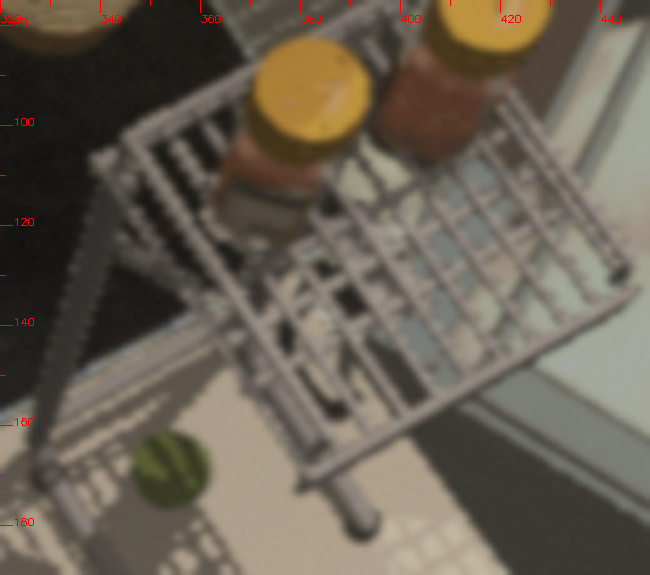

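```bash
cat > h.py <<'E'
import numpy as np
from scipy.optimize import least_squares
KS=np.array([[494.94,0,289.93],[0,494.94,210.598],[0,0,1]]);KT=np.array([[401.609,0,281.829],[0,401.609,206.411],[0,0,1]])
import os
if not os.path.exists("ext.npz"):
    from rig import get_image
    np.savez("ext.npz",s=get_image("scene")["extrinsics"],t=get_image("top")["extrinsics"])
e=np.load("ext.npz");E={"s":e["s"],"t":e["t"]};K={"s":KS,"t":KT}
def proj(c,P):
    P=np.atleast_2d(P);q=P@E[c][:3,:3].T+E[c][:3,3];q=q*[1,-1,-1];q=q@K[c].T;return q[:,:2]/q[:,2:]
def ray(c,uv,z):
    R=E[c][:3,:3];o=-R.T@E[c][:3,3];d=np.linalg.inv(K[c])@[*uv,1];d=R.T@(d*[1,-1,-1]);return o+d*(z-o[2])/d[2]
def tf(p,L):  # x,y,yaw,z
    L=np.atleast_2d(L);c,s=np.cos(p[2]),np.sin(p[2]);return np.c_[p[0]+c*L[:,0]-s*L[:,1],p[1]+s*L[:,0]+c*L[:,1],L[:,2]+(p[3] if len(p)>3 else 0)]
def fit(obs,p0,loss="soft_l1"):
    cs=[o[0] for o in obs];L=np.array([o[1] for o in obs],float);uv=np.array([o[2] for o in obs],float)
    def f(p):
        W=tf(p,L);return np.concatenate([proj(c,w)[0]-u for c,w,u in zip(cs,W,uv)])
    r=least_squares(f,p0,loss=loss);return r.x,f(r.x).reshape(-1,2)
E
python3 - <<'E'
from h import *
np.set_printoptions(precision=4,suppress=True)
a,b=.053,.075
pan=[("s",(a,-b,.0),(297.6,227.4)),("s",(-a,-b,0),(331.4,228)),("s",(-a,b,0),(336,257.4)),("s",(a,b,0),(298.4,257.4)),
("t",(a,-b,0),(322,193.6)),("t",(a,b,0),(280,223)),("t",(-a,b,0),(302.4,256)),("t",(-a,-b,0),(346,222))]
p,r=fit(pan,[.45,.15,.6,.086]);print("pan",p,np.degrees(p[2]),r.tolist())
a,b=.074,.054   # frame with x along long side (yaw as pan)
lid=[("s",(a,-b,0),(283,280.6)),("s",(-a,-b,0),(332.4,280)),("s",(-a,b,0),(336.6,305)),("s",(a,b,0),(285.6,307.4)),
("t",(a,-b,0),(264.4,219)),("t",(a,b,0),(237,242.4)),("t",(-a,b,0),(268.6,280.6)),("t",(-a,-b,0),(296,258.4)),
("s",(0,0,.0205),(309.6,285)),("t",(0,0,.0205),(266.7,249.2))]
p,r=fit(lid,[.42,.25,.6,.013]);print("lidtop",p,np.degrees(p[2]),np.round(r,1).tolist())
rk=[("s",(-.026,0,.278),(312,153)),("s",(0,0,.225),(303.4,165.2)),("s",(.025,0,.255),(295.5,157)),("s",(.025,0,.33),(296,139)),
("t",(.105,.085,.384),(346,102.4)),("t",(-.068,.085,.384),(382,170)),("t",(-.068,-.085,.384),(446.4,132))]
p,r=fit(rk,[.5,.0,.6]);print("rack",p,np.degrees(p[2]),np.round(r,1).tolist())
for L in [(-.068,.085,.363),(.105,-.085,.384),(.093,.075,0),(.093,-.075,0),(-.068,.075,.01),(-.068,-.075,.01),(.105,.085,.372)]:
    print(L,proj("s",tf(p,L))[0],proj("t",tf(p,L))[0])
E
```

```text
pan [0.5017 0.1928 0.5979 0.0799] 34.25870483308309 [[0.4982563472627817, -0.02879625904358818], [-0.2631859468247626, -1.2080042590761764], [-0.5637799634117187, 0.14529729848078432], [1.2449472013041145, 0.792135027814993], [0.48541680133456566, -0.6484089415576193], [-0.2808648015370636, 0.5836290871267238], [0.022083581916376716, -1.67105061346939], [-0.4589804823505119, 0.6379658562672432]]
lidtop [0.4412 0.3263 0.6471 0.0066] 37.078344908269585 [[0.6, 0.5], [0.0, -1.4], [1.0, -0.3], [0.1, 0.2], [0.8, -0.2], [-0.6, -1.0], [-1.0, 0.5], [0.6, -0.9], [0.4, 2.5], [-0.6, -0.7]]
rack [0.6537 0.0248 0.4783] 27.40430649442053 [[-0.4, -2.5], [0.0, -0.7], [0.3, -0.9], [-0.2, -3.7], [-7.7, 0.9], [-0.9, -0.3], [2.4, 0.4]]
(-0.068, 0.085, 0.363) [324.2851 139.4855] [378.7733 172.7927]
(0.105, -0.085, 0.384) [273.6703 107.4502] [404.2448  68.7692]
(0.093, 0.075, 0) [274.2644 231.0324] [326.6126 163.7141]
(0.093, -0.075, 0) [279.475  206.1318] [367.8162 141.4742]
(-0.068, 0.075, 0.01) [321.1698 231.351 ] [354.3755 207.242 ]
(-0.068, -0.075, 0.01) [323.2809 206.152 ] [396.6241 183.6788]
(0.105, 0.085, 0.372) [266.4476 134.5003] [337.5664 105.8666]
```

```bash
cat > j.py <<'E'
from h import *
np.set_printoptions(precision=4,suppress=True)
a,b=.053,.075;z=.086
O=[]
def A(i,c,L,u): O.append((i,c,L,u))
for c,L,u in [("s",(a,-b,z),(297.6,227.4)),("s",(-a,-b,z),(331.4,228)),("s",(-a,b,z),(336,257.4)),("s",(a,b,z),(298.4,257.4)),
("t",(a,-b,z),(322,193.6)),("t",(a,b,z),(280,223)),("t",(-a,b,z),(302.4,256)),("t",(-a,-b,z),(346,222))]: A(0,c,L,u)
a,b=.074,.054;z=.013
for c,L,u in [("s",(a,-b,z),(283,280.6)),("s",(-a,-b,z),(332.4,280)),("s",(-a,b,z),(336.6,305)),("s",(a,b,z),(285.6,307.4)),
("t",(a,-b,z),(264.4,219)),("t",(a,b,z),(237,242.4)),("t",(-a,b,z),(268.6,280.6)),("t",(-a,-b,z),(296,258.4)),
("s",(0,0,.040),(309.6,285)),("t",(0,0,.038),(266.7,249.2))]: A(1,c,L,u)
for c,L,u in [("s",(-.026,0,.278),(312,153)),("s",(0,0,.225),(303.4,165.2)),("s",(.025,0,.255),(295.5,157)),
("t",(.105,.085,.372),(340,107)),("t",(-.068,.085,.384),(382,170)),("t",(-.068,-.085,.384),(446.4,132)),
("t",(.093,.075,.006),(329,168)),("s",(.093,.075,.006),(278,231.5)),("s",(.093,-.075,.006),(281,205))]: A(2,c,L,u)
U=np.array([o[3] for o in O])
def f(p,w=1):
    R=[]
    for i,c,L,u in O:
        off=p[9:11] if c=="s" else p[11:13]
        R.append(proj(c,tf(p[3*i:3*i+3],L))[0]+off-u)
    return np.concatenate(R+[p[9:13]*w])
r=least_squares(f,[.5,.19,.6,.44,.32,.6,.65,.02,.5,0,0,0,0],loss="soft_l1")
for k in range(3): print(["pan","lid","rack"][k],r.x[3*k:3*k+3],np.degrees(r.x[3*k+2]))
print("off",r.x[9:]);print(np.round(r.fun[:-4].reshape(-1,2),1).tolist())
off={"s":r.x[9:11],"t":r.x[11:13]}
# scoop: triangulate ring centre and cup rim centre
def tri(us,ut):
    g=lambda X:np.r_[proj("s",X)[0]+off["s"]-us,proj("t",X)[0]+off["t"]-ut]
    q=least_squares(g,[.5,.2,.1]);return q.x,q.fun
ring=tri((268+85/5,205+107/5),(230+340/5,180+50/5));cup=tri((268+268/5,205+212/5),(230+445/5,180+235/5))
print("ring",ring,"cup",cup);d=ring[0]-cup[0];print("d",np.linalg.norm(d),d/np.linalg.norm(d),"yaw",np.degrees(np.arctan2(d[1],d[0])),"pitch",np.degrees(np.arcsin(d[2]/np.linalg.norm(d))))
E
python3 j.py
```

```text
pan [0.5017 0.1952 0.5977] 34.245773844369516
lid [0.4413 0.3282 0.6481] 37.13589354901816
rack [0.6534 0.0239 0.4844] 27.756454556886148
off [0.1206 1.0686 0.7954 0.6294]
[[0.2, -0.1], [-0.4, -1.3], [-0.7, 0.1], [0.9, 0.8], [0.6, -0.5], [-0.4, 0.9], [0.0, -1.2], [-0.2, 0.9], [0.3, 0.4], [-0.1, -1.6], [0.9, -0.4], [-0.1, 0.1], [0.8, -0.0], [-0.7, -0.7], [-0.9, 1.0], [0.8, -0.5], [0.2, 0.8], [-0.7, -0.5], [-0.1, -1.5], [0.4, 0.2], [0.7, 0.1], [-1.4, -0.1], [0.6, 0.6], [3.6, 0.9], [-1.2, -4.0], [-3.3, -0.8], [-1.4, 0.9]]
ring (array([0.5864, 0.2348, 0.1356]), array([ 0.4607,  0.1276, -0.1817, -0.3844])) cup (array([0.4949, 0.1744, 0.053 ]), array([-0.7568, -0.1479,  0.2966,  0.6355]))
d 0.13734069106579105 [0.6669 0.4395 0.6018] yaw 33.386296074968264 pitch 36.995582145255284
```

```bash
cat > g.py <<'E'
import numpy as np,sys
from scipy.spatial.transform import Rotation as R
from rig import manip
np.set_printoptions(precision=3,suppress=True)
def rot(yaw,tilt): # tool x horizontal yaw (deg), tip tilted outward by tilt deg
    y=np.radians(yaw);R0=np.c_[[np.cos(y),np.sin(y),0],[np.sin(y),-np.cos(y),0],[0,0,-1]]
    return R.from_rotvec(np.radians(tilt)*np.array([np.sin(y),-np.cos(y),0]))*R.from_matrix(R0)
def delta(P,yaw,tilt,back=0,grasp=True):
    """grasp point target P (m)"""
    s=manip.state();T=rot(yaw,tilt);z=T.as_matrix()[:,2]
    tcp=np.array(P)+z*((.019 if grasp else 0)-back)
    q=s["tool_rot"];C=R.from_quat([q[1],q[2],q[3],q[0]]);v=(T*C.inv()).as_rotvec()
    d=(tcp-s["position"])*1000
    print("t",s["time_s"],"tcp",s["position"],"target",tcp,"d_mm",d,"rv",v,"deg",np.degrees(np.linalg.norm(v)),"rows>=",max(np.linalg.norm(d)/50,np.degrees(np.linalg.norm(v))/8.59),"op",s["opening"],"F",s["ft_force"],"q",s["qpos"])
if __name__=="__main__":
    a=[float(x) for x in sys.argv[1:]];delta(a[:3],a[3],a[4],a[5] if len(a)>5 else 0)
E
python3 g.py .558 .216 .105 33.6 35 .08
```

```text
t 1.4 tcp [ 0.208 -0.642  0.231] target [0.529 0.197 0.155] d_mm [320.481 838.657 -76.347] rv [ 0.267 -0.552  0.264] deg 38.22789609872323 rows>= 18.020893212845007 op 0.08508048694065805 F [ 0.357 -0.613 -0.094] q [-1.407  0.286  1.577 -0.     1.279 -0.15 ]
```

```bash
python3 -m crank '[18,45,3,0,0,0.01,0.3,18,45,3,0,0,0.02,0.3,18,45,3,0,0,0.02,0.3,18,45,3,0,0,0.02,0.3,18,45,3,0,0,0.02,0.3,18,45,3,0,0,0.02,0.3,18,45,3,0,0,0.02,0.3,18,45,3,0,0,0.02,0.3,18,45,3,0,0,0.02,0.3,18,45,3,0,0,0.02,0.3,18,45,3,0,0,0.02,0.3,18,45,3,0,0,0.02,0.3]' 100; python3 g.py .558 .216 .105 33.6 35 .08
```

```text
time_s: 2.6
position: [0.4247, -0.1001, 0.2679]
tool_rot: [0.001, 0.963, 0.269, 0.001]
ft_force: [0.4, -0.5, 0.0]
opening: 0.0554
grip_force: 0.0
t 2.6 tcp [ 0.425 -0.1    0.268] target [0.529 0.197 0.155] d_mm [ 104.14   296.765 -112.977] rv [ 0.328 -0.514  0.041] deg 35.03185934197291 rows>= 6.683669230190605 op 0.05542158399448338 F [ 0.362 -0.497  0.04 ] q [-0.465 -0.297  2.091  0.     1.346  0.562]
```

```bash
python3 -m crank '[13,37,-6,0.041,-0.064,0.005,0.3,13,37,-6,0.041,-0.064,0.005,0.3,13,37,-10,0.041,-0.064,0.005,0.3,13,37,-10,0.041,-0.064,0.005,0.3,13,37,-16,0.041,-0.064,0.005,0.3,13,37,-20,0.041,-0.064,0.005,0.3,13,37,-22,0.041,-0.064,0.005,0.3,13,37,-22,0.041,-0.064,0.005,0.3,0,0,0,0,0,0,0.3]'; python3 g.py .558 .216 .105 33.6 35 .04
python3 - <<'E'
from rig import get_image
import cv2,numpy as np
a=get_image("scene")["image"][:,:,::-1];b=get_image("top")["image"][:,:,::-1]
cv2.imwrite("pics/g1.png",np.hstack([cv2.resize(a[190:290,260:360],None,fx=4,fy=4,interpolation=2),cv2.resize(b[160:260,260:360],None,fx=4,fy=4,interpolation=2)]))
E
```

```text
time_s: 3.5
position: [0.5246, 0.1966, 0.1498]
tool_rot: [-0.09, 0.914, 0.277, 0.282]
ft_force: [0.1, 0.1, -0.9]
opening: 0.0556
grip_force: 0.0
t 3.5 tcp [0.525 0.197 0.15 ] target [0.548 0.209 0.122] d_mm [ 23.402  12.773 -27.641] rv [-0.001 -0.013 -0.004] deg 0.799042454594617 rows>= 0.7680805094379899 op 0.05558399328988844 F [ 0.055  0.083 -0.865] q [ 0.038 -0.136  2.271  0.601  0.565  0.58 ]
```

View pics/g1.png

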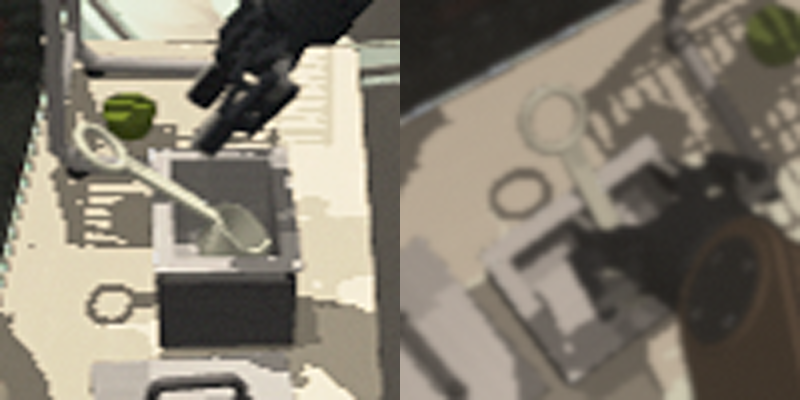

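Run:
```python
from h import *
from scipy.spatial.transform import Rotation as R
from rig import manip
s=manip.state();q=s["tool_rot"];M=R.from_quat([q[1],q[2],q[3],q[0]]).as_matrix()
off={"s":np.array([.12,1.07]),"t":np.array([.8,.63])}
for k in (-.034,0,.034):
    P=s["position"]+M[:,1]*k-M[:,2]*.010
    print(k,P,proj("s",P)+off["s"],proj("t",P)+off["t"])
```

```text
-0.034 [0.50424279 0.21955936 0.16301356] [[311.35857487 225.57840781]] [[305.29779359 217.22636002]]
0 [0.52308824 0.19126035 0.16289101] [[310.88646565 218.78922554]] [[315.8520415  209.79592529]]
0.034 [0.54193369 0.16296135 0.16276847] [[310.43164148 212.24861139]] [[326.31752726 202.42798117]]
```

```bash
python3 -m crank '[12,6,-14,0,-0.006,-0.002,0.3,12,6,-14,0,-0.006,-0.002,0.3,10,6,-16,0,0,0,0.3,9,6,-16,0,0,0,0.3,0,0,0,0,0,0,0.3]'; python3 g.py .558 .216 .105 33.6 35 0
```

```text
time_s: 4.1
position: [0.5724, 0.2171, 0.0954]
tool_rot: [-0.085, 0.913, 0.273, 0.292]
ft_force: [-0.4, 0.2, -0.1]
opening: 0.0557
grip_force: 0.0
t 4.1 tcp [0.572 0.217 0.095] target [0.567 0.222 0.089] d_mm [-5.365  4.928 -5.948] rv [-0.001  0.008  0.005] deg 0.5387339679067732 rows>= 0.1880852597116193 op 0.05565901409761346 F [-0.408  0.155 -0.105] q [0.082 0.08  2.188 0.745 0.417 0.451]
```

```bash
python3 -m crank '[-5,5,-5,0,0.008,0.005,0.3,0,0,0,0,0,0,0.3]'; python3 g.py .558 .216 .105 33.6 35 0
python3 -m crank '[0,0,0,0,0,0,-1,0,0,0,0,0,0,-1,0,0,0,0,0,0,-1,0,0,0,0,0,0,-1,0,0,0,0,0,0,-1]' 100; python3 g.py .558 .216 .105 33.6 35 0
```

```text
time_s: 4.3
position: [0.5662, 0.2229, 0.0912]
tool_rot: [-0.087, 0.913, 0.276, 0.288]
ft_force: [-0.5, 0.3, 0.5]
opening: 0.0553
grip_force: 0.0
t 4.3 tcp [0.566 0.223 0.091] target [0.567 0.222 0.089] d_mm [ 0.879 -0.83  -1.772] rv [-0.001  0.001 -0.001] deg 0.08718582192493947 rows>= 0.04290884706525841 op 0.055263389462015436 F [-0.465  0.321  0.493] q [0.094 0.081 2.195 0.744 0.414 0.456]
time_s: 4.8
position: [0.5667, 0.223, 0.0909]
tool_rot: [-0.087, 0.913, 0.276, 0.288]
ft_force: [-1.9, -1.6, 3.7]
opening: 0.0132
grip_force: 97.5
t 4.8 tcp [0.567 0.223 0.091] target [0.567 0.222 0.089] d_mm [ 0.366 -0.947 -1.496] rv [-0.001  0.001 -0.001] deg 0.0874918020351729 rows>= 0.03616147696790957 op 0.013186455459743592 F [-1.936 -1.574  3.722] q [0.094 0.082 2.194 0.745 0.413 0.455]
```

```bash
python3 -m crank '[0,0,6,0,0,0,-1,0,0,15,0,0,0,-1,0,0,20,0,0,0,-1,0,0,25,0,0,0,-1,0,0,30,0,0,0,-1,0,0,24,0,0,0,-1,0,0,0,0,0,0,-1,0,0,0,0,0,0,-1]'
python3 - <<'E'
from rig import get_image,spotter
import cv2,numpy as np
T=[]
for n in ("scene","top"):
    a=get_image(n)["image"][:,:,::-1];r=spotter.regions_of(n,"scoop")
    if r: print(n,r[0]["conf"],r[0]["pixel"])
    c,rr=(255,165) if n=="scene" else (255,150)
    t=cv2.resize(a[rr:rr+100,c:c+100],None,fx=4,fy=4,interpolation=2)
    T.append(t)
cv2.imwrite("pics/l1.png",np.hstack(T))
E
```

```text
time_s: 5.6
position: [0.566, 0.223, 0.2098]
tool_rot: [-0.087, 0.913, 0.276, 0.288]
ft_force: [-0.5, 0.3, -1.2]
opening: 0.0135
grip_force: 97.5
scene 0.6 [313.9, 215.8]
top 0.66 [304.7, 182.5]
```

View pics/l1.png

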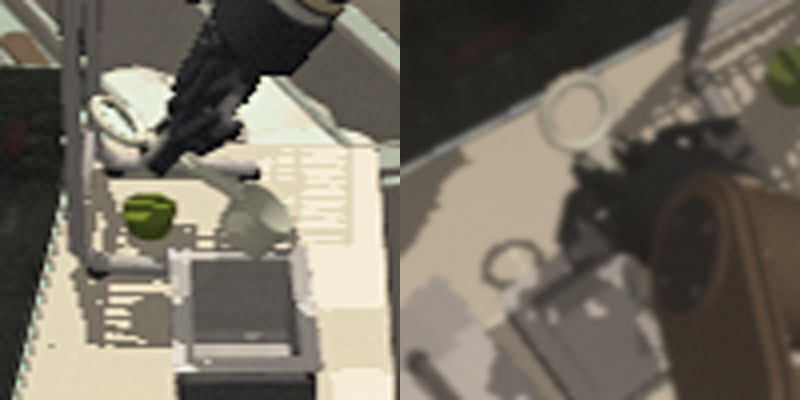

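```bash
cat >> j.py <<'E'
print("----")
from scipy.spatial.transform import Rotation as R
def rel(C,us,ut,cupz=None):
    X,f=tri(us,ut);from rig import manip
    return X,f
E
python3 - <<'E'
import io,contextlib
with contextlib.redirect_stdout(io.StringIO()):
    from j import *
from rig import manip
s=manip.state();q=s["tool_rot"];M=R.from_quat([q[1],q[2],q[3],q[0]]).as_matrix()
X,fr=tri((284.3,194.5),(298.75,178.25));print(X,fr)
G=s["position"]-.019*M[:,2]
print("grasp",G,"ring in tool",M.T@(X-G), "expected .044 along x"); print("exp ring",G+M[:,0]*.044, proj("s",G+M[:,0]*.044)+off["s"],proj("t",G+M[:,0]*.044)+off["t"])
C=G-M[:,0]*.092-M[:,2]*.004;print("cup exp px",proj("s",C)+off["s"],"seen 320.5,218")
E
```

```text
[0.584  0.2372 0.2536] [ 0.8077  0.2401 -0.3009 -0.6348]
grasp [0.5562 0.2168 0.2232] ring in tool [ 0.0456 -0.0016 -0.0052] expected .044 along x
exp ring [0.5863 0.2368 0.2483] [[284.5683 195.9431]] [[298.5168 177.3525]]
cup exp px [[323.0693 216.2748]] seen 320.5,218
```

```bash
cat > k.py <<'E'
import sys;from g import *
RK=np.array([.6534,.0239]);YAW=27.76;OFF=np.array([.0657,-.001,-.022])
def tipdelta(x,z,y=0,tilt=35):
    c,s_=np.cos(np.radians(YAW)),np.sin(np.radians(YAW))
    W=np.array([RK[0]+c*x-s_*y,RK[1]+s_*x+c*y,z]);T=rot(YAW,tilt)
    s=manip.state();q=s["tool_rot"];C=R.from_quat([q[1],q[2],q[3],q[0]])
    tip=s["position"]+C.apply(OFF);d=tip[:2]-RK
    print("t",s["time_s"],"tip in rack",[c*d[0]+s_*d[1],-s_*d[0]+c*d[1],tip[2]],"d_mm",(W-T.apply(OFF)-s["position"])*1000,"rv",(T*C.inv()).as_rotvec(),"F",s["ft_force"],"op",s["opening"],"q",s["qpos"])
if __name__=="__main__": tipdelta(*[float(a) for a in sys.argv[1:]])
E
python3 k.py -.1 .3
```

```text
t 5.8 tip in rack [np.float64(0.05568189258882673), np.float64(0.22222322635288502), np.float64(0.26318959010518034)] d_mm [ -36.265 -265.605   36.676] rv [-0.001 -0.004 -0.103] F [ 1.719  0.765 -1.456] op 0.013821934744245168 q [ 0.094 -0.108  2.13   0.482  0.627  0.756]
```

```bash
python3 -m crank '[-20,0,10,0,0,0,-1,-30,-15,15,0,0,0,-1,-10,-30,6,0,0,-0.013,-1,0,-32,3,0,0,-0.013,-1,0,-32,3,0,0,-0.013,-1,0,-32,0,0,0,-0.013,-1,4,-32,0,0,0,-0.013,-1,6,-32,0,0,0,-0.013,-1,7,-30,0,0,-0.002,-0.013,-1,7,-22,0,0,-0.002,-0.012,-1,0,-9,0,0,0,0,-1,0,0,0,0,0,0,-1]'; python3 k.py -.06 .3
```

```text
time_s: 7.0
position: [0.53, -0.0437, 0.2462]
tool_rot: [-0.073, 0.926, 0.228, 0.293]
ft_force: [-0.4, 0.0, -1.5]
opening: 0.0137
grip_force: 97.8
t 7.0 tip in rack [np.float64(-0.0995785199191707), np.float64(-0.0014557848897489636), np.float64(0.30199366318589216)] d_mm [34.273 19.545 -1.883] rv [-0.002  0.002  0.002] F [-0.385  0.032 -1.54 ] op 0.013651006326492075 q [-0.511 -0.287  2.207  0.631  0.959  0.275]
```

Check against the hook before entering: approach to tip x = -45 and look.

```bash
python3 -m crank '[17,10,-1,0,0,0,-1,17,10,-1,0,0,0,-1,13,7,0,0,0,0,-1,0,0,0,0,0,0,-1]'; python3 k.py -.026 .294
python3 - <<'E'
from rig import get_image
import cv2,numpy as np
def tile(im,c,r,w,h,f):
    t=cv2.resize(im[r:r+h,c:c+w],None,fx=f,fy=f,interpolation=cv2.INTER_CUBIC)
    for k in range(-(-c//10)*10,c+w,10): cv2.line(t,((k-c)*f,0),((k-c)*f,8),(0,0,255),1); cv2.putText(t,str(k),((k-c)*f,18),0,.35,(0,0,255))
    for k in range(-(-r//10)*10,r+h,10): cv2.line(t,(0,(k-r)*f),(8,(k-r)*f),(0,0,255),1); cv2.putText(t,str(k),(10,(k-r)*f),0,.35,(0,0,255))
    return t
a=get_image("scene")["image"][:,:,::-1];b=get_image("top")["image"][:,:,::-1]
cv2.imwrite("pics/c1.png",np.hstack([tile(a,280,125,50,70,8),tile(b,350,100,50,70,8)]))
E
```

```text
time_s: 7.4
position: [0.5778, -0.0141, 0.245]
tool_rot: [-0.073, 0.925, 0.23, 0.294]
ft_force: [0.0, -0.3, -1.6]
opening: 0.0133
grip_force: 97.8
t 7.4 tip in rack [np.float64(-0.04360955665400301), np.float64(0.002693115754715529), np.float64(0.30089382260037545)] d_mm [16.597  5.832 -6.744] rv [-0.001  0.003 -0.003] F [ 0.009 -0.305 -1.599] op 0.013291285907764332 q [-0.401 -0.179  2.122  0.618  0.881  0.358]
```

View pics/c1.png

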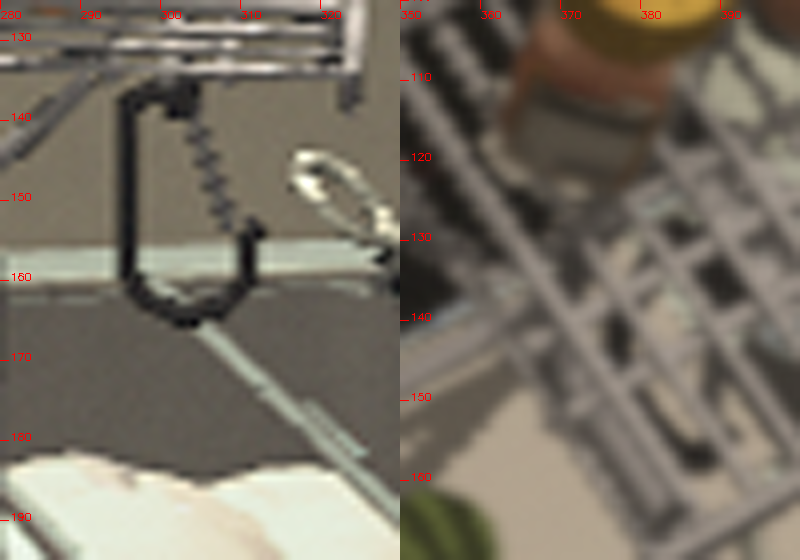

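Run:
```python
import io,contextlib
with contextlib.redirect_stdout(io.StringIO()):
    from j import *
p=r.x[6:9]
for n,L in dict(nose=(-.026,0,.276),bend=(0,0,.23),spine_lo=(.025,0,.255),spine_hi=(.025,0,.35),tip_now=(-.0436,.0027,.3009)).items():
    W=tf(p,L);print(n,proj("s",W)+off["s"],proj("t",W)+off["t"])
# triangulate nose from both views
n=tri((312,153.3),(387.3,156.5));d=n[0][:2]-p[:2];c,s=np.cos(p[2]),np.sin(p[2]);print(n,"rack",c*d[0]+s*d[1],-s*d[0]+c*d[1])
```

```text
nose [[311.9322 152.0043]] [[392.3322 153.3229]]
bend [[303.7705 164.112 ]] [[381.8782 151.3072]]
spine_lo [[296.1542 157.1107]] [[378.7818 139.3402]]
spine_hi [[296.0987 130.5408]] [[388.5229 122.8316]]
tip_now [[317.5379 145.7056]] [[398.3171 156.2989]]
(array([0.6214, 0.0258, 0.2803]), array([ 0.0912,  0.0239, -0.0299, -0.0635])) rack -0.02743687774811451 0.016554894681206873
```

```bash
python3 -m crank '[10,5,-4,0,0,0,-1,0,0,0,0,0,0,-1]'; python3 k.py -.026 .294
python3 - <<'E'
from rig import get_image
import cv2,numpy as np
def tile(im,c,r,w,h,f):
    t=cv2.resize(im[r:r+h,c:c+w],None,fx=f,fy=f,interpolation=cv2.INTER_CUBIC)
    t=np.clip(t.astype(float)*1.3,0,255).astype(np.uint8)
    for k in range(-(-c//10)*10,c+w,10): cv2.line(t,((k-c)*f,0),((k-c)*f,8),(0,0,255),1); cv2.putText(t,str(k),((k-c)*f,18),0,.35,(0,0,255))
    for k in range(-(-r//10)*10,r+h,10): cv2.line(t,(0,(k-r)*f),(8,(k-r)*f),(0,0,255),1); cv2.putText(t,str(k),(10,(k-r)*f),0,.35,(0,0,255))
    return t
a=get_image("scene")["image"][:,:,::-1];b=get_image("top")["image"][:,:,::-1]
cv2.imwrite("pics/c2s.png",a);cv2.imwrite("pics/c2t.png",b)
cv2.imwrite("pics/c2.png",np.hstack([tile(a,290,130,40,60,10),tile(b,370,125,40,60,10)]))
E
```

```text
time_s: 7.7
position: [0.5875, -0.0106, 0.2407]
tool_rot: [-0.072, 0.925, 0.229, 0.294]
ft_force: [-0.0, 0.1, -1.3]
opening: 0.0134
grip_force: 97.8
t 7.7 tip in rack [np.float64(-0.0333929514805428), np.float64(0.0011440917190711497), np.float64(0.29658910683194545)] d_mm [ 6.893  2.352 -2.443] rv [-0.001  0.003  0.   ] F [-0.036  0.119 -1.308] op 0.013446261860864051 q [-0.385 -0.153  2.108  0.619  0.861  0.368]
```

View pics/c2.png

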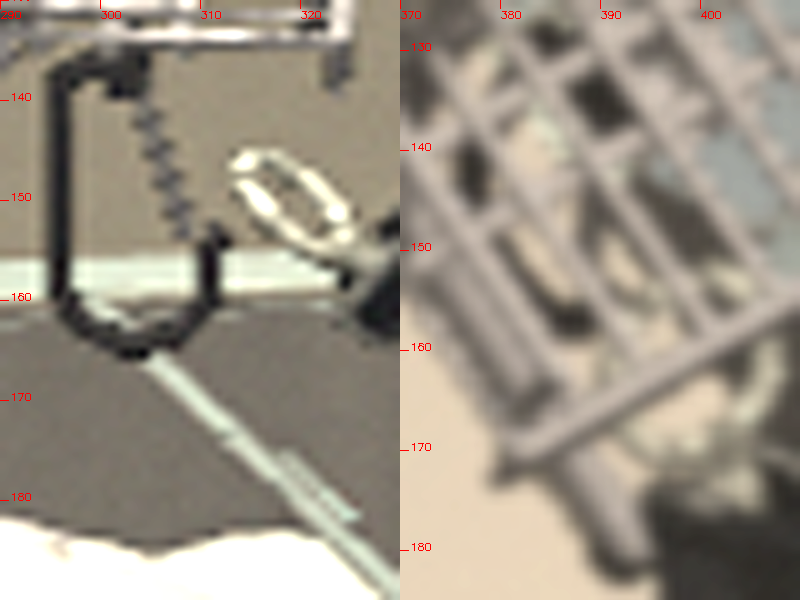

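Run:
```python
import io,contextlib
with contextlib.redirect_stdout(io.StringIO()):
    from j import *
import cv2
from rig import manip
p=r.x[6:9]
th=np.linspace(0,np.pi,60)
arc=np.r_[np.c_[.025*np.ones(20),0*th[:20],np.linspace(.33,.255,20)],np.c_[.025*np.cos(th),0*th,.255-.025*np.sin(th)],np.c_[np.linspace(-.025,-.026,10),0*th[:10],np.linspace(.255,.276,10)]]
gate=np.c_[np.linspace(1,-16,10)/1e3,np.zeros(10),np.linspace(327,273,10)/1e3]
s=manip.state();q=s["tool_rot"];M=R.from_quat([q[1],q[2],q[3],q[0]]).as_matrix()
ang=np.linspace(0,2*np.pi,80)
off_c=s["position"]+M@np.array([.0447,-.001,-.022])
ring=[off_c+(M[:,:2]@(rr*np.array([np.cos(ang),np.sin(ang)]))).T for rr in (.017,.025)]
tiles=[]
for c,f,(c0,r0) in (("s","pics/c2s.png",(290,130)),("t","pics/c2t.png",(370,125))):
    im=cv2.imread(f)[r0:r0+60,c0:c0+40];im=cv2.resize(im,None,fx=10,fy=10,interpolation=2)
    def dr(P,col):
        u=(proj(c,P)+off[c]-[c0,r0])*10;cv2.polylines(im,[np.round(u).astype(int)],False,col,1)
    dr(tf(p,arc),(0,255,255));dr(tf(p,gate),(255,255,0))
    for g in ring: dr(g,(0,0,255))
    for k in (.005,.010,.015): dr(tf(p,arc[20:]+[0,k,0]),(0,255,0) if k==.01 else (255,0,255))
    tiles.append(im)
cv2.imwrite("pics/ov.png",np.hstack(tiles))
```

```text
(no output)
```

View pics/ov.png

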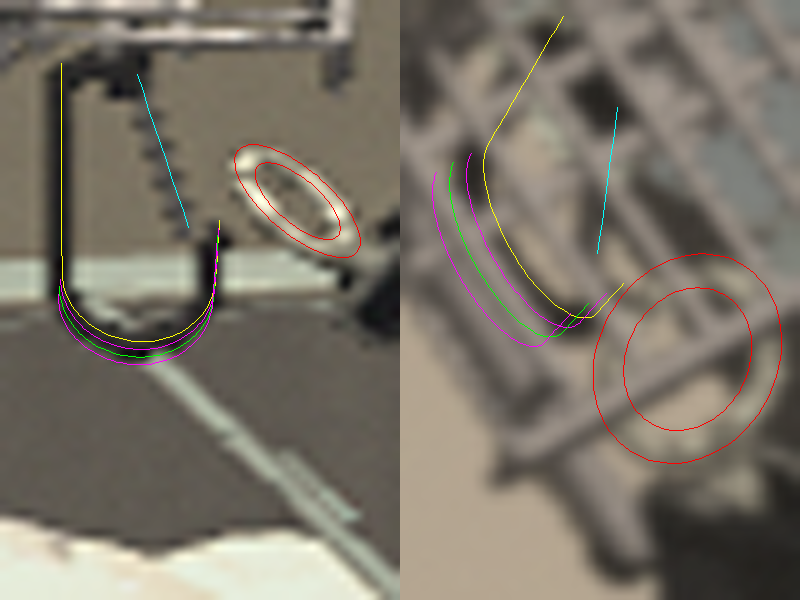

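```bash
sed -i 's/RK=np.array(.*);YAW/RK=np.array([.6527,.0275]);YAW/' k.py; python3 k.py -.024 .292;python3 k.py -.012 .282;python3 k.py -.006 .262
```

```text
t 7.8 tip in rack [np.float64(-0.03483077683904332), np.float64(-0.002509099175075063), np.float64(0.2968108052552746)] d_mm [ 8.233  7.194 -4.668] rv [-0.001  0.003  0.   ] F [ 0.707  0.372 -1.012] op 0.013454475422723738 q [-0.385 -0.153  2.108  0.619  0.862  0.368]
t 7.8 tip in rack [np.float64(-0.03483077683904332), np.float64(-0.002509099175075063), np.float64(0.2968108052552746)] d_mm [ 18.852  12.783 -14.668] rv [-0.001  0.003  0.   ] F [ 0.707  0.372 -1.012] op 0.013454475422723738 q [-0.385 -0.153  2.108  0.619  0.862  0.368]
t 7.8 tip in rack [np.float64(-0.03483077683904332), np.float64(-0.002509099175075063), np.float64(0.2968108052552746)] d_mm [ 24.161  15.578 -34.668] rv [-0.001  0.003  0.   ] F [ 0.707  0.372 -1.012] op 0.013454475422723738 q [-0.385 -0.153  2.108  0.619  0.862  0.368]
```

```bash
python3 -m crank '[4,4,-1,0,0,0,-1,4,3,-2,0,0,0,-1,5,3,-4,0,0,0,-1,6,3,-5,0,0,0,-1,0,0,0,0,0,0,-1]'; python3 k.py -.006 .262
```

```text
time_s: 8.3
position: [0.6065, 0.0023, 0.2282]
tool_rot: [-0.072, 0.925, 0.229, 0.293]
ft_force: [-1.0, -2.5, -1.5]
opening: 0.0136
grip_force: 97.9
t 8.3 tip in rack [np.float64(-0.011578223355039132), np.float64(0.0002028367807798961), np.float64(0.28396409857758836)] d_mm [  4.897   2.362 -21.858] rv [-0.001  0.002  0.   ] F [-1.023 -2.528 -1.508] op 0.013612191476150571 q [-0.344 -0.096  2.081  0.622  0.816  0.386]
```

```bash
python3 -m crank '[2,1,-5,0,0,0,-1,2,1,-6,0,0,0,-1,1,0,-6,0,0,0,-1,0,0,-5,0,0,0,-1,0,0,0,0,0,0,-1]'; python3 k.py -.003 .246
```

```text
time_s: 8.8
position: [0.6106, 0.0043, 0.2056]
tool_rot: [-0.073, 0.926, 0.228, 0.293]
ft_force: [0.6, 0.7, -1.2]
opening: 0.0137
grip_force: 97.8
t 8.8 tip in rack [np.float64(-0.006947839340275212), np.float64(4.4967458315844835e-05), np.float64(0.261383632108216)] d_mm [  3.441   1.685 -15.295] rv [-0.002  0.001  0.   ] F [ 0.582  0.713 -1.23 ] op 0.013674909154499062 q [-0.337 -0.06   2.091  0.647  0.775  0.356]
```

```bash
python3 -m crank '[2,1,-5,0,0,0,-1,1,1,-5,0,0,0,-1,0,0,-4,0,0,0,-1,0,0,0,0,0,0,-1]'; python3 k.py -.001 .241
python3 - <<'E'
from rig import get_image
import cv2
a=get_image("scene")["image"][:,:,::-1]
cv2.imwrite("pics/d1.png",cv2.resize(a[125:205,275:345],None,fx=7,fy=7,interpolation=2))
E
```

```text
time_s: 9.2
position: [0.6139, 0.0062, 0.1922]
tool_rot: [-0.072, 0.925, 0.229, 0.293]
ft_force: [-0.2, 0.3, -1.2]
opening: 0.0133
grip_force: 97.8
t 9.2 tip in rack [np.float64(-0.0031872973372789925), np.float64(0.00019863228648944525), np.float64(0.24806047875481146)] d_mm [ 1.899  0.754 -6.945] rv [-0.001  0.002  0.   ] F [-0.182  0.251 -1.192] op 0.013315940172315445 q [-0.331 -0.035  2.095  0.663  0.749  0.336]
```

```bash
python3 -m crank '[1,1,-4,0,0,0,-1,0,0,-4,0,0,0,-1,0,0,-2,0,0,0,-1,0,0,0,0,0,0,-1]'; python3 k.py 0 .241
```

```text
time_s: 9.65
position: [0.6172, 0.0071, 0.1863]
tool_rot: [-0.072, 0.925, 0.228, 0.296]
ft_force: [-1.4, 1.2, 6.2]
opening: 0.014
grip_force: 98.6
t 9.65 tip in rack [np.float64(-0.00023513292198340462), np.float64(-0.0003688187339889408), np.float64(0.24233303353645377)] d_mm [-0.467  0.31  -0.966] rv [-0.002  0.009  0.001] F [-1.429  1.198  6.161] op 0.013950929996397427 q [-0.328 -0.022  2.096  0.68   0.732  0.319]
```

```bash
for t in 40 45 50 55; do python3 k.py 0 .246 0 $t | sed 's/.*d_mm/d/;s/F.*//'; done
```

```text
d [3.968 2.644 0.655] rv [ 0.039 -0.068  0.001] 
d [ 8.647  5.107 -2.274] rv [ 0.079 -0.145  0.001] 
d [13.534  7.679 -4.731] rv [ 0.12  -0.222  0.001] 
d [18.591 10.341 -6.698] rv [ 0.161 -0.3    0.001]
```

```bash
python3 -m crank '[0,0,3,0,0,0,-1,4,3,0,0.04,-0.072,0,-1,5,2,-3,0.041,-0.077,0,-1,5,3,-2,0.041,-0.077,0,-1,5,3,-2,0.041,-0.077,0,-1,0,0,0,0,0,0,-1]'; python3 k.py 0 .246 0 60
```

```text
time_s: 10.25
position: [0.6335, 0.0182, 0.1778]
tool_rot: [-0.113, 0.862, 0.211, 0.447]
ft_force: [-1.1, 1.1, 1.6]
opening: 0.0136
grip_force: 98.1
t 10.25 tip in rack [np.float64(-0.001572309469412257), np.float64(0.0012718518275935712), np.float64(0.24416542906984398)] d_mm [7.476 2.035 0.341] rv [ 0.036 -0.082  0.   ] F [-1.135  1.143  1.555] op 0.013562110408451563 q [-0.39   0.011  2.208  1.347  0.702 -0.31 ]
```

```bash
python3 -m crank '[7,2,0,0.037,-0.08,0,-1,5,3,-1,0.041,-0.077,0,-1,5,3,0,0.041,-0.077,0,-1,0,0,0,0,0,0,-1]'; python3 k.py 0 .246 0 75
```

```text
time_s: 10.65
position: [0.6503, 0.0266, 0.1759]
tool_rot: [-0.139, 0.797, 0.197, 0.555]
ft_force: [-1.0, 0.4, -1.0]
opening: 0.0134
grip_force: 98.0
t 10.65 tip in rack [np.float64(-0.00041928914458746265), np.float64(0.001169652197497128), np.float64(0.2451116719176606)] d_mm [6.637 1.971 0.988] rv [ 0.041 -0.083 -0.001] F [-1.05   0.361 -0.996] op 0.013373324456564565 q [-0.41   0.11   2.244  1.795  0.851 -0.74 ]
```

```bash
python3 -m crank '[1,0,-4,0,0,0,-1,0,0,0,0,0,0,-1,0,0,0,0,0,0,-0.4,0,0,0,0,0,0,0,0,0,0,0,0,0,0.2,0,0,0,0,0,0,0.2]'; python3 -m crank '[-8,-4,3,0,0,0,0.2,-17,-9,7,0,0,0,0.2,-25,-13,10,0,0,0,0.2,-30,-15,6,0,0,0,0.2,-30,-15,6,0,0,0,0.2,0,0,0,0,0,0,0.2]'
python3 - <<'E'
from rig import get_image,spotter
import cv2,numpy as np
for n in ("scene","top"):
    get_image(n)
    for k in ("scoop","ring_tip"):
        r=spotter.regions_of(n,k)
        for x in r[:2]:
            ys,xs=np.nonzero(x["mask"]);print(n,k,round(x["conf"],2),x["pixel"],xs.min(),xs.max(),ys.min(),ys.max())
E
python3 k.py 0 .246 0 70
```

```text
time_s: 11.25
position: [0.6524, 0.0258, 0.1743]
tool_rot: [-0.137, 0.795, 0.197, 0.557]
ft_force: [-0.1, -0.8, -0.2]
opening: 0.0515
grip_force: 0.0
time_s: 11.85
position: [0.5405, -0.0316, 0.2065]
tool_rot: [-0.135, 0.796, 0.196, 0.557]
ft_force: [-0.4, 0.2, -0.2]
opening: 0.0513
grip_force: 0.0
scene scoop 0.65 [309.4, 292.3] 282 335 278 307
scene scoop 0.64 [297.4, 199.0] 294 303 160 208
scene ring_tip 0.7 [301.0, 196.7] 293 304 160 209
scene ring_tip 0.65 [263.7, 340.9] 242 278 328 365
top scoop 0.82 [362.8, 161.9] 352 383 148 171
top scoop 0.24 [201.9, 194.3] 193 215 183 206
top ring_tip 0.69 [360.0, 160.5] 352 382 149 170
top ring_tip 0.24 [410.6, 84.3] 393 429 64 110
t 12.15 tip in rack [np.float64(-0.12202542381638908), np.float64(0.001834395519948677), np.float64(0.27547556671049445)] d_mm [108.828  55.296 -29.478] rv [ 0.001  0.    -0.001] F [1.058 0.969 0.001] op 0.05120354443910036 q [-0.674 -0.171  2.443  1.549  1.037 -0.623]
```

```bash
python3 g.py .4413 .3282 .042 37.1 0 .1
```

```text
t 12.15 tcp [ 0.543 -0.03   0.206] target [0.441 0.328 0.123] d_mm [-101.447  357.718  -83.215] rv [-0.655  1.032  0.141] deg 70.50403266602295 rows>= 8.207687155532359 op 0.05120354443910036 F [1.058 0.969 0.001] q [-0.674 -0.171  2.443  1.549  1.037 -0.623]
```

```bash
python3 -m crank '[-5,5,15,-0.055,0.086,0.012,0.2,-5,10,15,-0.055,0.086,0.012,0.2,-5,20,15,-0.055,0.086,0.012,0.2,-5,30,5,-0.055,0.086,0.012,0.2,-8,35,0,-0.055,0.086,0.012,0.2,-10,37,0,-0.055,0.086,0.012,0.2,-10,37,-5,-0.055,0.086,0.012,0.2,-10,37,-10,-0.055,0.086,0.012,0.2,-10,37,-15,-0.055,0.086,0.012,0.2,-10,37,-25,-0.055,0.086,0.012,0.2,-11,37,-30,-0.055,0.086,0.012,0.2,-11,36,-30,-0.055,0.086,0.012,0.2]'; python3 g.py .4413 .3282 .042 37.1 0 .06
```

```text
time_s: 13.35
position: [0.4417, 0.3311, 0.1406]
tool_rot: [0.002, 0.947, 0.322, -0.002]
ft_force: [0.4, -0.5, 0.1]
opening: 0.0512
grip_force: 0.0
t 13.35 tcp [0.442 0.331 0.141] target [0.441 0.328 0.083] d_mm [ -0.387  -2.864 -57.566] rv [ 0.006 -0.002 -0.008] deg 0.5587082526646499 rows>= 1.1527705770631629 op 0.05123625132171506 F [ 0.419 -0.478  0.103] q [ 0.461  0.114  1.953 -0.005  1.079  1.379]
```

```bash
python3 -m crank '[0,-3,-25,0.006,-0.002,-0.008,0.2,0,0,-30,0,0,0,0.2,0,0,-25,0,0,0,0.2,0,0,-18,0,0,0,0.2,0,0,0,0,0,0,0.2]'; python3 g.py .4413 .3282 .042 37.1 0 0
```

```text
time_s: 13.85
position: [0.4394, 0.3247, 0.0394]
tool_rot: [-0.001, 0.948, 0.317, -0.003]
ft_force: [-0.7, 0.5, -0.4]
opening: 0.0513
grip_force: 0.0
t 13.85 tcp [0.439 0.325 0.039] target [0.441 0.328 0.023] d_mm [  1.851   3.476 -16.368] rv [ 0.001 -0.006  0.002] deg 0.34688179680877446 rows>= 0.3367129842706985 op 0.05130140758794473 F [-0.706  0.48  -0.427] q [0.45  0.251 2.01  0.002 0.885 1.374]
```

Grip it; lid will self-align across the fingers.

```bash
python3 -m crank '[2,3,-10,0,-0.006,0,0.2,0,0,-6,0,0,0,0.2,0,0,0,0,0,0,0.2]'; python3 g.py .4413 .3282 .042 37.1 0 0; python3 -m crank '[0,0,0,0,0,0,-1,0,0,0,0,0,0,-1,0,0,0,0,0,0,-1,0,0,0,0,0,0,-1,0,0,0,0,0,0,-1]' 100;  python3 g.py .4413 .3282 .042 37.1 0 0
```

```text
time_s: 14.15
position: [0.4442, 0.3282, 0.0271]
tool_rot: [0.0, 0.949, 0.317, 0.004]
ft_force: [-0.1, -0.5, -0.2]
opening: 0.0516
grip_force: 0.0
t 14.15 tcp [0.444 0.328 0.027] target [0.441 0.328 0.023] d_mm [-2.935  0.015 -4.069] rv [-0.002  0.007  0.003] deg 0.4691538804160273 rows>= 0.10034176445593744 op 0.05160803526148565 F [-0.095 -0.502 -0.206] q [ 0.453  0.278  2.006 -0.002  0.851  1.38 ]
time_s: 14.65
position: [0.4449, 0.3282, 0.0283]
tool_rot: [0.0, 0.949, 0.317, 0.005]
ft_force: [-1.0, -0.6, 5.1]
opening: 0.0062
grip_force: 98.1
t 14.65 tcp [0.445 0.328 0.028] target [0.441 0.328 0.023] d_mm [-3.648 -0.016 -5.315] rv [-0.003  0.009  0.003] deg 0.5677380738519411 rows>= 0.128930862582255 op 0.006159137265557125 F [-1.044 -0.635  5.075] q [ 0.453  0.276  2.005 -0.002  0.851  1.38 ]
```

```bash
python3 -m crank '[0,0,0,0,0,0,0,0,0,0,0,0,0,0,0,0,0,0,0,0,0,-4,0,-6,0,0.008,0,0,0,0,0,0,0,0,0]'; python3 g.py .4413 .3282 .042 37.1 0 0; python3 -m crank '[0,0,0,0,0,0,-1,0,0,0,0,0,0,-1,0,0,0,0,0,0,-1,0,0,0,0,0,0,-1,0,0,0,0,0,0,-1]' 100;  python3 g.py .4413 .3282 .042 37.1 0 0
```

```text
time_s: 15.15
position: [0.4391, 0.3275, 0.02]
tool_rot: [-0.001, 0.949, 0.317, -0.001]
ft_force: [0.1, -0.7, 0.6]
opening: 0.0427
grip_force: 0.0
t 15.15 tcp [0.439 0.328 0.02 ] target [0.441 0.328 0.023] d_mm [2.158 0.68  2.961] rv [-0.001 -0.003  0.003] deg 0.26379873666117654 rows>= 0.07453352685507592 op 0.04266047447643274 F [ 0.121 -0.725  0.644] q [0.454 0.286 2.012 0.003 0.846 1.379]
time_s: 15.65
position: [0.4406, 0.3281, 0.0216]
tool_rot: [-0.001, 0.949, 0.317, 0.001]
ft_force: [-0.6, -0.9, 2.2]
opening: 0.0067
grip_force: 97.7
t 15.65 tcp [0.441 0.328 0.022] target [0.441 0.328 0.023] d_mm [0.725 0.13  1.43 ] rv [-0.003  0.     0.003] deg 0.2429377754599073 rows>= 0.03216908218096714 op 0.006657356322731881 F [-0.564 -0.909  2.203] q [0.454 0.284 2.01  0.003 0.845 1.379]
```

```bash
python3 -m crank '[0,0,8,0,0,0,-1,0,0,20,0,0,0,-1,0,0,30,0,0,0,-1,0,0,35,0,0,0,-1,0,0,30,0,0,0,-1,0,0,20,0,0,0,-1,0,0,0,0,0,0,-1]'; python3 g.py .5017 .1952 .18 124.25 0 0
```

```text
time_s: 16.35
position: [0.4423, 0.329, 0.1684]
tool_rot: [-0.002, 0.949, 0.317, 0.004]
ft_force: [1.4, 0.2, -2.2]
opening: 0.0065
grip_force: 97.7
t 16.35 tcp [0.442 0.329 0.168] target [0.502 0.195 0.161] d_mm [  59.41  -133.822   -7.364] rv [-0.01   0.001  1.524] deg 87.34105045028252 rows>= 10.167759074538129 op 0.006549235025375754 F [ 1.399  0.221 -2.205] q [0.454 0.071 1.944 0.003 1.118 1.38 ]
```

```bash
python3 -m crank '[5,-11,0,-0.001,0,0.127,-1,5,-11,0,-0.001,0,0.127,-1,5,-11,0,-0.001,0,0.127,-1,5,-11,0,-0.001,0,0.127,-1,5,-11,0,-0.001,0,0.127,-1,5,-11,0,-0.001,0,0.127,-1,5,-11,0,-0.001,0,0.127,-1,5,-11,0,-0.001,0,0.127,-1,5,-11,0,-0.001,0,0.127,-1,5,-11,0,-0.001,0,0.127,-1,5,-11,0,0,0,0.127,-1,5,-12,0,0,0,0.127,-1]'; python3 -m crank '[0,0,0,0,0,0,-1,0,0,0,0,0,0,-1]';python3 g.py .5017 .1952 .145 124.25 0 0
cat > m.py <<'E'
import io,contextlib
with contextlib.redirect_stdout(io.StringIO()):
    from j import *
from rig import get_image,spotter,manip
import cv2
# corner measurement of lid from network masks: compare mask polygon with predicted one
s=manip.state();q=s["tool_rot"];M=R.from_quat([q[1],q[2],q[3],q[0]]).as_matrix()
for c,n in (("s","scene"),("t","top")):
    im=get_image(n)["image"];cv2.imwrite(f"pics/m_{c}_{s['time_s']:.1f}.png",im[:,:,::-1])
    for k in ("lid","pan","scoop"):
        for x in spotter.regions_of(n,k)[:1]:
            ys,xs=np.nonzero(x["mask"]);print(c,k,round(x["conf"],2),x["pixel"],xs.min(),xs.max(),ys.min(),ys.max(),len(xs))
E
python3 m.py
```

```text
time_s: 17.55
position: [0.4993, 0.1944, 0.1621]
tool_rot: [0.002, 0.465, 0.885, -0.003]
ft_force: [-0.6, 0.1, -1.0]
opening: 0.0066
grip_force: 97.7
time_s: 17.75
position: [0.4995, 0.1949, 0.1629]
tool_rot: [0.002, 0.469, 0.883, -0.002]
ft_force: [0.7, 0.2, -2.0]
opening: 0.0067
grip_force: 97.7
t 17.75 tcp [0.499 0.195 0.163] target [0.502 0.195 0.126] d_mm [  2.205   0.29  -36.915] rv [0.006 0.002 0.004] deg 0.4313891870090342 rows>= 0.7396305323804903 op 0.006714785606986575 F [ 0.686  0.174 -2.008] q [ 0.186  0.049  1.978 -0.007  1.114 -0.405]
s lid 0.7 [317.8, 226.0] 297 334 210 239 916
s pan 0.93 [319.0, 255.9] 298 334 240 276 1280
s scoop 0.6 [299.0, 205.8] 296 304 167 208 31
t lid 0.65 [293.8, 224.3] 280 342 209 251 546
t pan 0.72 [387.2, 133.9] 324 446 69 182 3657
t scoop 0.66 [366.4, 166.7] 355 384 148 177 309
```

```bash
cat >> m.py <<'E'
P=s["position"]-[0,0,.0126];yaw=np.arctan2(M[1,0],M[0,0])
cor=np.array([(a*.074,b*.054,z) for a,b in ((1,1),(1,-1),(-1,-1),(-1,1)) for z in (0,.004)])
for c in "st":
    u=proj(c,tf([P[0],P[1],yaw,P[2]],cor))+off[c];print(c,"pred",np.round(u,1).tolist())
    x=spotter.regions_of({"s":"scene","t":"top"}[c],"lid")[0]["mask"].astype(np.uint8)
    cc=max(cv2.findContours(x,0,2)[0],key=cv2.contourArea);print(cv2.approxPolyDP(cc,2,True).reshape(-1,2).tolist())
E
python3 m.py | tail -4
```

```text
s pred [[337.0, 240.1], [337.0, 239.0], [299.4, 240.7], [299.4, 239.6], [297.9, 210.9], [297.9, 209.8], [332.5, 210.3], [332.6, 209.2]]
[[296, 210], [298, 239], [335, 238], [330, 209], [323, 210], [319, 220], [315, 209], [313, 222], [309, 219], [308, 211]]
t pred [[304.1, 252.6], [304.1, 252.4], [279.4, 219.2], [279.4, 218.9], [324.4, 187.1], [324.5, 186.7], [349.5, 219.3], [349.7, 219.0]]
[[292, 210], [281, 220], [305, 249], [299, 220]]
```

```bash
python3 -m crank '[2,1,-15,0.006,0.002,0.004,-1,1,0,-20,0,0,0,-1,0,0,-12,0,0,0,-1,0,0,0,0,0,0,-1]';python3 g.py .5017 .1952 .1176 124.25 0 0
```

```text
time_s: 19.05
position: [0.5013, 0.1955, 0.114]
tool_rot: [-0.001, 0.466, 0.885, -0.001]
ft_force: [-0.1, -0.4, -2.0]
opening: 0.0069
grip_force: 97.8
t 19.05 tcp [0.501 0.196 0.114] target [0.502 0.195 0.099] d_mm [  0.411  -0.336 -15.45 ] rv [ 0.001 -0.003 -0.003] deg 0.2831069141537204 rows>= 0.30917766557110615 op 0.006871896181119428 F [-0.129 -0.429 -1.979] q [ 0.183  0.118  2.003 -0.001  1.024 -0.418]
```

```bash
python3 -m crank '[0,0,-4,0,0,0,-1,0,0,-3,0,0,0,-1,0,0,-3,0,0,0,-1,0,0,0,0,0,0,-1]';python3 g.py .5017 .1952 .1176 124.25 0 0
```

```text
time_s: 19.45
position: [0.5036, 0.1961, 0.1075]
tool_rot: [0.001, 0.466, 0.885, 0.001]
ft_force: [-0.4, 0.6, -1.1]
opening: 0.007
grip_force: 97.9
t 19.45 tcp [0.504 0.196 0.107] target [0.502 0.195 0.099] d_mm [-1.85  -0.85  -8.891] rv [-0.     0.003 -0.004] deg 0.2808437697089751 rows>= 0.18241658575662728 op 0.006987811992629543 F [-0.418  0.644 -1.091] q [ 0.184  0.129  2.005 -0.001  1.005 -0.417]
```

```bash
python3 -m crank '[0,0,-3,0,0,0,-1,0,0,0,0,0,0,-1]';python3 -m crank '[0,0,-3,0,0,0,-1,0,0,0,0,0,0,-1]';python3 g.py .5017 .1952 .1176 124.25 0 0
```

```text
time_s: 19.65
position: [0.5037, 0.1959, 0.1058]
tool_rot: [0.002, 0.466, 0.885, 0.001]
ft_force: [-3.4, -1.5, 4.0]
opening: 0.0065
grip_force: 98.4
time_s: 19.85
position: [0.504, 0.1957, 0.1044]
tool_rot: [0.002, 0.466, 0.885, 0.0]
ft_force: [-6.5, -4.2, 11.0]
opening: 0.0063
grip_force: 99.3
t 19.85 tcp [0.504 0.196 0.104] target [0.502 0.195 0.099] d_mm [-2.333 -0.538 -5.776] rv [ 0.001  0.003 -0.004] deg 0.31818253133117247 rows>= 0.12505205058867985 op 0.006337696235250731 F [-6.504 -4.231 11.045] q [ 0.183  0.134  2.005 -0.002  0.999 -0.418]
```

```bash
python3 -m crank '[-2.5,-1.7,0,0,0,0,-1,0,0,0,0,0,0,-1]';python3 -m crank '[0,0,-2,0,0,0,-1,0,0,0,0,0,0,-1]';python3 g.py .5017 .1952 .1176 124.25 0 0
```

```text
time_s: 20.05
position: [0.5034, 0.1951, 0.1042]
tool_rot: [0.004, 0.466, 0.885, 0.003]
ft_force: [-0.1, 1.3, 6.2]
opening: 0.0065
grip_force: 98.8
time_s: 20.25
position: [0.5032, 0.1949, 0.1038]
tool_rot: [0.003, 0.466, 0.885, 0.002]
ft_force: [-5.2, -1.5, 16.2]
opening: 0.0066
grip_force: 100.2
t 20.25 tcp [0.503 0.195 0.104] target [0.502 0.195 0.099] d_mm [-1.496  0.298 -5.15 ] rv [-0.001  0.008 -0.004] deg 0.493087939745795 rows>= 0.10742394448645239 op 0.006561617699390493 F [-5.161 -1.466 16.176] q [ 0.182  0.13   2.011 -0.     0.993 -0.42 ]
```

```bash
cat > tq.py <<'E'
from g import *
s=manip.state();q=s["tool_rot"];C=R.from_quat([q[1],q[2],q[3],q[0]]).as_matrix()
y=np.radians(34.25);A=np.array([[np.cos(y),np.sin(y),0],[-np.sin(y),np.cos(y),0],[0,0,1]])
d=A@(s["position"]-[.5017,.1952,0]);print("t",s["time_s"],"pan-frame tcp mm",d*1000,"F",A@s["ft_force"],"T",A@s["ft_torque"],"toolz",A@C[:,2],"op",s["opening"])
E
python3 tq.py; python3 -m crank '[0,0,5,0,0,0,-1,-2.5,-1.7,0,0,0,0,-1,0,0,0,0,0,0,-1]'; python3 tq.py; python3 -m crank '[0,0,-3,0,0,0,-1,0,0,-3,0,0,0,-1,0,0,0,0,0,0,-1]'; python3 tq.py
```

```text
t 20.25 pan-frame tcp mm [  1.069  -1.088 103.75 ] F [-5.092  1.693 16.176] T [0.379 0.467 0.019] toolz [ 0.007 -0.003 -1.   ] op 0.006561617699390493
time_s: 20.55
position: [0.4972, 0.1922, 0.1033]
tool_rot: [0.0, 0.466, 0.885, -0.0]
ft_force: [-0.3, 0.6, -2.2]
opening: 0.0065
grip_force: 97.8
t 20.55 pan-frame tcp mm [ -5.377   0.056 103.323] F [ 0.114  0.668 -2.2  ] T [0.025 0.022 0.071] toolz [ 0.    -0.001 -1.   ] op 0.006548036356047268
time_s: 20.85
position: [0.4981, 0.1925, 0.0985]
tool_rot: [0.001, 0.466, 0.885, 0.0]
ft_force: [-2.3, -0.2, 4.3]
opening: 0.0066
grip_force: 98.7
t 20.85 pan-frame tcp mm [-4.527 -0.171 98.545] F [-2.037  1.15   4.311] T [ 0.185  0.433 -0.009] toolz [ 0.001 -0.001 -1.   ] op 0.0066118607075922676
```

```bash
python3 -m crank '[-1,-0.6,-1.5,0,0,0,-1,0,0,0,0,0,0,-1]'; python3 tq.py;  python3 -m crank '[-1,-0.6,-1,0,0,0,-1,0,0,0,0,0,0,-1]'; python3 tq.py
```

```text
time_s: 21.05
position: [0.4981, 0.1925, 0.0985]
tool_rot: [0.001, 0.466, 0.885, 0.001]
ft_force: [-3.1, 2.0, 8.7]
opening: 0.0068
grip_force: 99.1
t 21.05 pan-frame tcp mm [-4.49  -0.172 98.503] F [-1.47   3.405  8.71 ] T [ 0.357  0.395 -0.025] toolz [ 0.004 -0.001 -1.   ] op 0.006779728622977569
time_s: 21.25
position: [0.4981, 0.1925, 0.0985]
tool_rot: [0.002, 0.466, 0.885, 0.003]
ft_force: [-2.6, 1.4, 10.1]
opening: 0.0067
grip_force: 99.3
t 21.25 pan-frame tcp mm [-4.445 -0.184 98.498] F [-1.313  2.636 10.073] T [0.521 0.15  0.079] toolz [ 0.007 -0.002 -1.   ] op 0.006725614223224875
```

```bash
python3 -m crank '[0,0,1.5,0,0,0,-1,0,0,0,0,0,0,-0.3,0,0,0,0,0,0,0,0,0,0,0,0,0,0]'; python3 tq.py; python3 -m crank '[0,0,10,0,0,0,0,0,0,30,0,0,0,0,0,0,40,0,0,0,0,0,-20,40,0,0,0,0,-10,-40,20,0,0,0,0,-10,-45,10,0,0,0,0,-5,-45,0,0,0,0,0,-5,-45,0,0,0,0,0,-5,-45,0,0,0,0,0,0,-45,0,0,0,0,0,0,0,0,0,0,0,0]'
cat > v.py <<'E'
from m import *
for c in "st":
    for nm,L in (("lid seated z+",.090),("lip-on-rim",.099)):
        L4=np.array([(a*.054,b*.074,L) for a,b in ((1,1),(1,-1),(-1,-1),(-1,1))]);print(c,nm,np.round(proj(c,tf(r.x[:3],L4))+off[c],1).tolist())
p=np.array([.6527,.0275,np.radians(27.76)])
print("hanging pred s: bar,ringc,cup",proj("s",tf(p,[(0,0,.239),(0,0,.218),(0,0,.082),(0,0,.055)]))+off["s"],proj("t",tf(p,[(0,0,.239),(0,0,.218),(0,0,.082)]))+off["t"])
E
python3 v.py
```

```text
time_s: 21.65
position: [0.4958, 0.1911, 0.0965]
tool_rot: [0.001, 0.466, 0.885, 0.0]
ft_force: [1.0, 0.6, 0.1]
opening: 0.0427
grip_force: 0.0
t 21.65 pan-frame tcp mm [-7.132 -0.06  96.515] F [ 1.167 -0.037  0.088] T [-0.035  0.048 -0.063] toolz [ 0.001 -0.001 -1.   ] op 0.04270227480229432
time_s: 22.75
position: [0.4611, -0.098, 0.2482]
tool_rot: [0.002, 0.469, 0.883, -0.0]
ft_force: [-0.2, 0.6, 0.7]
opening: 0.0428
grip_force: 0.0
s lid 0.63 [318.6, 242.0] 298 335 225 256 1085
s pan 0.56 [315.1, 268.9] 298 333 256 276 672
s scoop 0.66 [304.0, 200.5] 297 307 161 208 171
t lid 0.77 [313.0, 225.6] 281 345 194 254 2097
t pan 0.69 [286.5, 238.4] 282 302 228 255 53
t scoop 0.54 [368.4, 169.7] 359 382 149 179 270
s pred [[394.4, 174.1], [394.5, 173.0], [360.0, 174.7], [360.1, 173.6], [354.4, 151.9], [354.4, 150.9], [386.2, 151.5], [386.4, 150.4]]
[[329, 225], [298, 227], [300, 256], [335, 254]]
t pred [[431.5, 261.3], [432.1, 261.1], [401.9, 224.6], [402.4, 224.3], [448.8, 189.5], [449.5, 189.1], [478.7, 224.8], [479.5, 224.5]]
[[323, 194], [281, 224], [303, 254], [345, 225], [345, 221]]
s lid seated z+ [[299.0, 256.9], [297.5, 226.5], [331.4, 225.9], [335.6, 256.3]]
s lip-on-rim [[299.0, 254.6], [297.5, 224.3], [331.5, 223.7], [335.8, 253.9]]
t lid seated z+ [[279.7, 223.1], [322.3, 192.6], [345.9, 223.1], [303.0, 254.7]]
t lip-on-rim [[279.6, 222.5], [322.6, 191.8], [346.4, 222.5], [303.2, 254.3]]
hanging pred s: bar,ringc,cup [[303.3876 162.2291]
 [303.3451 167.8047]
 [303.0844 201.9824]
 [303.0355 208.3945]] [[381.3291 150.3093]
 [379.3856 153.2966]
 [368.4691 170.0749]]
```

```bash
for i in 1 2 3; do python3 -m crank '[0,0,0,0,0,0,0,0,0,0,0,0,0,0,0,0,0,0,0,0,0,0,0,0,0,0,0,0,0,0,0,0,0,0,0,0,0,0,0,0,0,0,0,0,0,0,0,0,0,0,0,0,0,0,0,0,0,0,0,0,0,0,0,0,0,0,0,0,0,0]' >/dev/null
python3 - <<'E'
from rig import get_image,spotter
import cv2,numpy as np
a=get_image("scene")["image"][:,:,::-1];z=cv2.imread("pics/scene0.png")
x=spotter.regions_of("scene","scoop")[0];print(x["conf"],x["pixel"])
print("gate diff",np.abs(a[137:154,300:313].astype(int)-z[137:154,300:313]).mean(),np.abs(a[137:154,300:313].astype(int)-z[137:154,300:313]).max(), "shelf ref",np.abs(a[100:130,270:320].astype(int)-z[100:130,270:320]).mean())
get_image("top");print(spotter.regions_of("top","scoop")[0]["pixel"])
E
done
```

```text
0.56 [302.4, 198.1]
gate diff 1.4132730015082957 7 shelf ref 1.452888888888889
[371.4, 168.2]
0.64 [319.0, 242.0]
gate diff 1.4479638009049773 7 shelf ref 1.4084444444444444
[369.5, 170.3]
0.54 [303.6, 199.4]
gate diff 1.444947209653092 6 shelf ref 1.468
[369.8, 171.0]
```

```bash
for i in 1 2 3; do python3 -m crank '[0,0,0,0,0,0,0,0,0,0,0,0,0,0,0,0,0,0,0,0,0,0,0,0,0,0,0,0,0,0,0,0,0,0,0,0,0,0,0,0,0,0,0,0,0,0,0,0,0,0,0,0,0,0,0,0,0,0,0,0,0,0,0,0,0,0,0,0,0,0]' >/dev/null; done
python3 - <<'E'
from rig import get_image,manip
import numpy as np
f=[get_image("scene")["image"][160:212,285:320].astype(int) for _ in range(12)]
print([round(np.abs(x-f[0]).mean(),2) for x in f],[int(np.abs(x-f[0]).max()) for x in f]); print(manip.state()["time_s"])
E
```

```text
[np.float64(0.0), np.float64(1.32), np.float64(1.3), np.float64(1.31), np.float64(1.3), np.float64(1.3), np.float64(1.29), np.float64(1.32), np.float64(1.29), np.float64(1.33), np.float64(1.31), np.float64(1.32)] [0, 8, 8, 8, 7, 8, 12, 9, 7, 10, 8, 8]
30.45
```

The scoop is still (only image noise), the gate is shut and the lid is seated.

```bash
python3 -c "
from rig import manip
print(manip.sign_off())"
```

```text
the job is handed in; nothing more can be done
None
```

Handed in at about 30.5 s: the scoop hangs still in the snap hook with the gate shut, and the lid is seated on the pan; force and camera checks agree on this, but I didn't measure the bystanders again afterwards and the hand-in gave no verdict.

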